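# Hold the foiling machine's tension arm out against its spring for threading

### The job

I want to thread new foil on the copper-foiling machine: swing its front guard door wide open, to about a right angle, and leave it open. Then take the sprung tension arm inside by its upright roller, swing it out through the doorway until it is hard against its stop, and hold it there with the fingers: finish still holding it, since the spring pulls it back when let go. Leave the loose things around the machine where they are.

Things in the scene. Friction and masses are not known exactly. Their poses are not given: they have to be found in the camera images.
- machine: fixed grey housing, open-topped, 200 long x 280 wide x 100 high; rear 50 roofed (105 high). Origin on the table, mid-width, 90 behind the front; x to its back, y to its left (front = -x, to the robot). Doorway y = -96 to 96, no lintel. Inside: foil reel (35 radius, top 80) at x 22, y -90; fixed guide roller (24 diameter, top 95) at x 35, y 108, which is not on the arm
- guard_door (a joint): angle of the guard door (rad): 0 shut, 1.57 a right angle, 1.75 its limit. It opens outwards, to the front, hinged on the left (+y of the machine), clockwise seen from above; stays where it is left (light friction); starts 0 to 0.25 ajar. A grey panel 176 wide, 6 thick, 15 to 100 above the table
- door_handle (a point): grasp point on the door's handle, 110 above the table: an upright round steel bar, 14 diameter, from 47 to 132 above the table, its axis 31 off the door's outer face, 140 along the door from the hinge; two thin stubs at heights 52 and 70 join it to the door. Can be pinched from above
- door_hinge (a point): point on the vertical hinge axis of the door at the height of the handle's grasp point (110)
- tension_arm (a joint): angle of the sprung arm (rad): 0 at rest inside, pointing to the machine's +y; turns anticlockwise seen from above, out through the doorway, to its hard stop at 1.5, pointing to the front (-x). Spring torque 0.36 N m at rest to 0.81 N m at the stop (3.6 to 8 N at the roller); it swings back as soon as it is let go
- tension_roller (a point): point to grasp on the axis of the upright aluminium roller at the arm's end, 102 above the table. Roller: round post, 24 diameter, from 51 to 117 above the table, 100 from the pivot; the flat arm under it is 16 wide, 41 to 49 above the table. At rest it has 55 free all round, but for the door in front (43 from its axis) when shut
- tension_pivot (a point): point on the vertical pivot axis of the tension arm at the height of tension_roller (102); the pivot's top, with a small coil spring, is 77 above the table
- jar: bystander: jar with a lid, 60 diameter, 110 high, on the table to the left of the machine; origin under its centre
- bottle: bystander: bottle, 56 diameter, 160 high, to the right of the machine; origin under its centre
- nail_tray: bystander: open plywood tray 90 x 120 x 30 high, in front of the machine to the right; origin under its centre
- offcut: bystander: piece of glass 50 x 80 x 5 thick, lying on the table in front of the machine, the door passes 10 above it; origin under its centre
- spare_reel: bystander: copper reel, ring of 44 outer diameter, 12 high, lying on the machine's rear roof; origin under its centre

How it is judged (in metres and radians):
On the way, in this order (a step that is already met when the one before it is completed fails the run):
1. the guard door is wide open, the tension arm still at rest (value of joint guard_door above 1.2 rad and value of joint tension_arm below 0.3 rad), for 0.2 s.
2. the tension arm is at its stop, held by the fingers (value of joint tension_arm above 1.42 rad and contact force between the fingers and tension_arm above 3 N), for 0.3 s.
At the end, for the whole second after the job is handed in: the guard door is open by more than 1.2 rad; the tension arm is within 0.08 rad of its stop at 1.5 rad (above 1.42), still, and the fingers carry it with more than 3 N (all of step 2 and value of joint guard_door above 1.2 rad and velocity of joint tension_arm between -0.1 and 0.1 rad/s); the arm keeps its last pose, push and grip.
It fails at once if a loose bystander is moved by more than 30 mm (distance of any of jar, bottle, nail_tray, offcut, spare_reel from where it was at the start of the episode above 0.03 m).
It also fails if it takes over 53 s, if anything falls off the work surface, if the arm or the gripper's body presses on something with over 40 N, if the wrist force passes 120 N, or if a joint passes its speed limit or range.

### The arm

A 6-joint arm with a two-finger parallel gripper is mounted at the origin on the work surface. World frame = base frame: x ahead of the robot, y to its left, z up, the work surface at z = 0. Lengths are in mm, angles in rad, forces in N, time in s.
With the tool pointing down it reaches from about 350 to 725 mm from the base axis. Payload 4.3 kg.
Tool frame: the origin (TCP) lies at the very end of the fingers, on their centre line; the grasp point (between the pads) lies 19 mm behind it (env.grip_depth is the x of the grasp point in the tool frame, in mm); x points along the fingers, z is the direction in which the jaws open and shut, and the axes are right-handed (so a half turn about x gives the same grasp; the last joint's range is limited). The gripper opens to 85 mm and grips with 20 to 120 N. Pads are 22 mm wide; open, the fingers measure 114 mm over their backs; the gripper's body (76 mm by 85 mm) begins 54 mm behind the grasp point. The pads swing forward as they close: fully open they stand 13 mm farther back than shut.
Start: joints at [-1.28, 0.377, 0.081, 1.274, 0, 1.46], TCP at [224.353, -529.464, 231.329] pointing down, gripper open.
Joint ranges: [-2.72, 2.72], [-0.84, 1.66], [-1.02, 1.22], [-1.77, 2.12], [-1.37, 1.28], [-3.14, 3.14]. Speed limits (rad/s): [2.57, 2.57, 3.14, 3.14, 3.14, 3.14].

### API

Orientations are given as [roll, pitch, yaw] about the fixed x, y, z axes, in that order (R = Rz(yaw) Ry(pitch) Rx(roll)).
In Python, from cell import env gives the robot as it stands.
- The arm moves only by the tool move_arm, never from a script. Its argument "rows" is a list of rows, each an object with "xyz": the shift along the tool's x, y, z in mm, a list of three; "roll": the turn about the tool's x in units of 6 degrees (1.0 is 6 degrees); "claw": the closure, from 0 (fully open) to 1 (shut). In form: [{"xyz": [x, y, z], "roll": roll, "claw": claw}, ...]. A call has 1 to 5 rows; each row is the pose to reach, as a shift and turn from the pose commanded when the call began, along the tool's axes at that moment; what a row does not reach only later rows make up. A row lasts 1/12 s, in which the tool goes at most 41.7 mm and 7.16 degrees, less where a joint would pass 70% of its speed; a pose out of reach is approached as far as the arm can. A call with a gripper value outside its range is refused whole. The fingers move at their own pace and stop on an object; the grip force is fixed at half the most. Time passes only in rows, so rows that repeat a pose let the fingers close. It gives the time, the measured TCP pose, the force and the opening at its end, in the units of the state.
- env.sense(): the state, without advancing time (a new reading comes with each control period).
- env.read_camera(name): name is "scene" or "top" or "wrist"; returns the picture (420x560x3 uint8, blue, green, red); there is no depth.
- env.camera_params(name): a dict with "camera_matrix" (3x3 intrinsics, pixels), "R" (3x3) and "t" (3): a world point X has camera coordinates R X + t. Camera axes: x right, y down, z forward; pixel columns grow to the right and rows downward; lengths in mm; the calibration is good to about 2 mm. A picture is of the moment at which its call begins: read the wrist's pose just before it. camera_params takes no time and is no camera call; for the wrist camera it gives the pose at the moment of the call.
- env.hand_in(): hands the job in, once; it reports no verdict.
Trained networks look in the newest picture that a camera, given by its name, has taken for a name from the list of things; names that differ only in an ending like _2 or _b are one class to them, and where a whole thing is asked for, a point or a joint stands for the part that bears it (a point fixed in the world has none). Each returns a list of dicts, best first, with "conf" (0 to 1); they miss things now and then, are a little off and sometimes report something else, mostly with a low value. They report only what shows in the picture. A call takes as long as a camera call.
- env.look_for(camera, label): "pixel" ([row, column] in pixels, amid what is visible of it).
The state is a dict: "t": time; "q": joint angles; "qvel": joint speeds; "joint_torque": joint torques, N m; "tcp_pos": TCP position; "orientation": TCP orientation; "wrist_force": force on the tool from outside, world axes, zero at the start; "torque": the same for the moment, N m; "gripper_width": finger opening in mm.
Only numpy, scipy, OpenCV 4.12 (cv2) and the standard library are available. Lean on these libraries where they do the work, as an engineer would, in place of code of your own. Each camera call takes 0.05 s, during which the arm holds its last target. There are 200 camera calls.

## Working session

There is one attempt and no reset: what is moved stays moved. The work goes in short steps, Python scripts to look and compute and a tool call to move; the robot and the scene stay as the last step left them, time stands still between calls to the robot, and variables do not carry over. Pictures are saved under pics/ and viewed, about 8 in all and at most 12, crops included, and the job is handed in when it is done.

Besides the shell and the picture viewer there is one more tool, called after ">>>" as a command line: name --argument value ..., lists and objects as JSON in quotes. move_arm: Moves the arm, as the interface text tells. Its arguments: {"type":"object","properties":{"rows":{"type":"array","items":{"type":"object","properties":{"xyz":{"type":"array","items":{"type":"number"}},"roll":{"type":"number"},"claw":{"type":"number"}}}}},"required":["rows"]}

```bash
ls; mkdir -p pics; cat > h.py <<'E'
import numpy as np, cv2
from cell import env
def cam(n):
    p=env.camera_params(n); return np.array(p["camera_matrix"]),np.array(p["R"]),np.array(p["t"]).ravel()
def at_z(n,px,z):
    K,R,t=cam(n); d=R.T@np.linalg.inv(K)@np.array([px[1],px[0],1.]); c=-R.T@t
    return c+d*(z-c[2])/d[2]
def proj(n,X):
    K,R,t=cam(n); p=K@(R@np.array(X,float)+t); return p[1]/p[2],p[0]/p[2]
E
python3 - <<'E'
from h import *
s=env.sense(); print({k:np.round(v,3) for k,v in s.items()}, env.grip_depth)
Z=dict(door_handle=132,tension_roller=117,tension_pivot=77,jar=110,bottle=160,nail_tray=30,offcut=5,spare_reel=117,door_hinge=100,machine=100)
for c in("top","scene"):
    cv2.imwrite(f"pics/{c}0.png",env.read_camera(c))
    K,R,t=cam(c); print(c,"pos",-R.T@t)
    for l in Z:
        r=env.look_for(c,l)[:2]
        for d in r: print(c,l,np.round(d["conf"],2),np.round(d["pixel"]),np.round(at_z(c,d["pixel"],Z[l])))
E
```

```text
pics
{'t': np.float64(0.0), 'q': array([-1.28 ,  0.378,  0.08 ,  1.274, -0.   ,  1.46 ]), 'qvel': array([ 0.001, -0.002,  0.001,  0.   , -0.   , -0.   ]), 'joint_torque': array([ 1.0000e-03, -4.6361e+01,  2.6988e+01,  2.1000e-02,  0.0000e+00,
       -0.0000e+00]), 'tcp_pos': array([ 224.157, -528.804,  230.348]), 'orientation': array([3.033, 1.569, 1.863]), 'wrist_force': array([-0.093, -0.07 , -0.361]), 'torque': array([ 0.003,  0.01 , -0.029]), 'gripper_width': np.float64(85.743)} -18.700000000000003
top pos [ 481.84339447    5.57819823 1078.90080195]
top door_handle 0.83 [242. 313.] [600. -52. 132.]
top tension_roller 0.62 [214. 300.] [662. -25. 117.]
top tension_pivot 0.72 [216. 298.] [664. -23.  77.]
top jar 0.73 [191. 206.] [712. 182. 110.]
top bottle 0.86 [172. 389.] [ 746. -211.  160.]
top bottle 0.35 [217. 304.] [648. -32. 160.]
top nail_tray 0.9 [253. 403.] [ 590. -268.   30.]
top offcut 0.67 [273. 312.] [540. -59.   5.]
top offcut 0.42 [212. 300.] [688. -30.   5.]
top spare_reel 0.59 [153. 326.] [801. -82. 117.]
top door_hinge 0.66 [243. 308.] [601. -45. 100.]
top machine 0.92 [198. 302.] [700. -29. 100.]
scene pos [1237.00266771 -533.87379917  953.54379191]
scene door_handle 0.77 [226. 248.] [650. -83. 132.]
scene tension_roller 0.75 [240. 278.] [712. -57. 117.]
scene tension_pivot 0.82 [242. 283.] [697. -31.  77.]
scene jar 0.76 [199. 362.] [754. 157. 110.]
scene bottle 0.82 [323. 237.] [ 822. -259.  160.]
scene bottle 0.71 [270. 298.] [ 818. -107.  160.]
scene nail_tray 0.78 [299. 166.] [ 608. -281.   30.]
scene offcut 0.76 [236. 218.] [533. -84.   5.]
scene spare_reel 0.85 [266. 298.] [787. -76. 117.]
scene door_hinge 0.63 [225. 246.] [623. -68. 100.]
scene machine 0.56 [248. 287.] [730. -50. 100.]
```

```bash
python3 - <<'E'
from h import *
a=cv2.imread("pics/top0.png")[120:300,150:450]; cv2.imwrite("pics/top0c.png",cv2.resize(a,None,fx=2.66,fy=2.66,interpolation=cv2.INTER_CUBIC))
E
```

```text
(no output)
```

View pics/top0c.png

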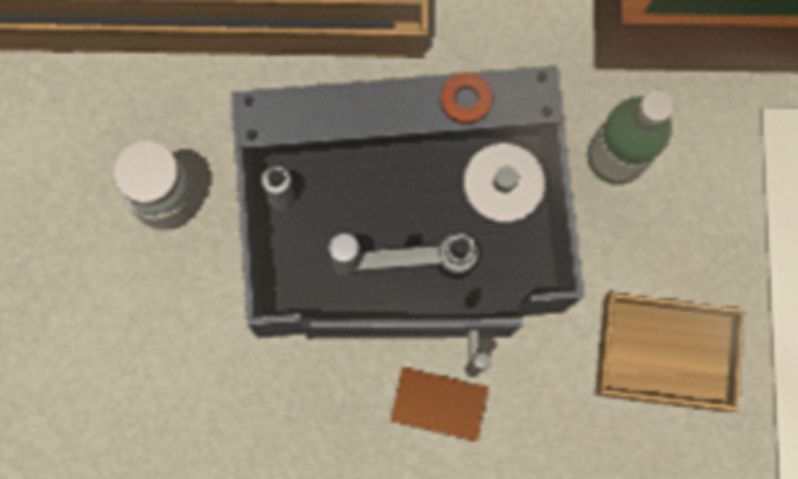

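The view shows the machine turned slightly: roof corners (233,92) and (556,67), front corners (250,325) and (581,298), in crop pixels. The door is nearly shut, handle top (483,358), roller top (344,246), pivot top (460,248). I'll fit the machine pose to these.

```bash
python3 - <<'E'
from h import *
from scipy.optimize import least_squares
f=lambda u,v:(120+v/2.66,150+u/2.66)
W=lambda u,v,z:at_z("top",f(u,v),z)[:2]
obs=[(233,92,105,(110,140)),(556,67,105,(110,-140)),(250,325,100,(-90,140)),(581,298,100,(-90,-140)),(276,178,95,(35,108)),(506,180,80,(22,-90))]
M=np.array([W(*o[:3]) for o in obs]);L=np.array([o[3] for o in obs],float)
def T(p,l):
    c,s=np.cos(p[2]),np.sin(p[2]); return p[:2]+np.asarray(l)@np.array([[c,s],[-s,c]])
r=least_squares(lambda p:(T(p,L)-M).ravel(),[690,-30,0],loss="soft_l1",f_scale=3)
p=r.x;print("machine",p,"\n",np.round(T(p,L)-M,1))
c,s=np.cos(p[2]),np.sin(p[2]);inv=lambda w:(np.asarray(w)-p[:2])@np.array([[c,-s],[s,c]])
for n,u,v,z in[("handle",483,358,132),("roller",344,246,117),("pivot",460,247,80),("doorL",306,322,100),("doorR",521,318,100),("jar",146,171,110),("bottle",657,105,160),("tray tl",611,292,30),("tray bl",598,393,30),("tray tr",743,310,30),("tray br",737,410,30),("off",402,367,5),("off",488,386,5),("off",392,422,5),("off",478,440,5)]:
    w=W(u,v,z);print(n,np.round(w),np.round(inv(w)))
E
```

```text
machine [ 7.02269607e+02 -3.10544106e+01  9.64504620e-02] 
 [[-0.1  2. ]
 [ 0.4 -2.1]
 [-1.1  3.2]
 [-0.9 -2.8]
 [ 0.4  0.9]
 [ 1.4 -1. ]]
handle [573. -92.] [-134.  -48.]
roller [664.  20.] [-33.  54.]
pivot [672. -78.] [-34. -44.]
doorL [604.  50.] [-90.  91.]
doorR [ 610. -127.] [-101.  -86.]
jar [727. 187.] [ 45. 214.]
bottle [ 775. -229.] [  53. -204.]
tray tl [ 643. -216.] [ -77. -178.]
tray bl [ 554. -203.] [-164. -157.]
tray tr [ 629. -332.] [-102. -293.]
tray br [ 541. -323.] [-188. -275.]
off [576. -32.] [-126.   11.]
off [ 560. -109.] [-149.  -64.]
off [527. -24.] [-174.   24.]
off [ 512. -100.] [-196.  -51.]
```

```bash
cat >> h.py <<'E'
from scipy.spatial.transform import Rotation as Ro
MP=np.array([702.3,-31.05,0.0965])
def m2w(l):
    c,s=np.cos(MP[2]),np.sin(MP[2]); return MP[:2]+np.array([c*l[0]-s*l[1],s*l[0]+c*l[1]])
def pose():
    s=env.sense(); return np.array(s["tcp_pos"]),Ro.from_euler("xyz",s["orientation"]).as_matrix(),s
def rows(targets):
    """targets: (x,y,z_tcp, jaw angle in world or None); prints tool shifts + roll units"""
    p,R,s=pose(); a0=np.arctan2(R[1,2],R[0,2])
    print("t",round(float(s["t"]),2),"tcp",np.round(p,1),"jaw deg",round(np.degrees(a0),1),"q6",round(s["q"][5],2),"F",np.round(s["wrist_force"],1),"w",round(float(s["gripper_width"]),1))
    for x,y,z,a in targets:
        d=R.T@(np.array([x,y,z])-p); r=0
        if a is not None:
            r=-(np.degrees(a-a0)+90)%180-90; 
            r=-((np.degrees(a-a0)+90)%180-90)  # tool x is down
        print(np.round(d,1),"roll",round(r/6,2))
E
python3 - <<'E'
from h import *
h=(573,-92); rows([(*h,210,np.pi/2+.0965+.05*-1)])
for l in ((-233,123),(-134,-37)): print(m2w(l))
E
```

```text
t 1.1 tcp [ 224.4 -529.5  231.3] jaw deg -67.0 q6 1.46 F [ 0.3 -0.1 -0.1] w 85.3
[  21.3  491.7 -266.8] roll 3.38
[458.53294888  68.92812155]
[572.48839774 -80.78879692]
```

>>> move_arm --rows '[{"xyz": [0, 40, -21.7], "roll": 0, "claw": 0}, {"xyz": [0, 75, -40], "roll": 0, "claw": 0}, {"xyz": [2, 110, -60], "roll": 0, "claw": 0}, {"xyz": [5, 140, -76], "roll": 0, "claw": 0}, {"xyz": [7, 170, -92], "roll": 0, "claw": 0}]'

```text
t: 1.52
tcp_pos: [345.8, -376.7, 224.3]
orientation: [0.441, 1.571, -0.729]
wrist_force: [0.1, 0.1, -0.6]
gripper_width: 85.2
```

>>> move_arm --rows '[{"xyz": [0, 35, -19], "roll": 0, "claw": 0}, {"xyz": [0, 70, -38], "roll": 0, "claw": 0}, {"xyz": [2, 105, -57], "roll": 0, "claw": 0}, {"xyz": [5, 140, -76], "roll": 0, "claw": 0}, {"xyz": [7, 170, -92], "roll": 0, "claw": 0}]'

```text
t: 1.93
tcp_pos: [466.8, -225.2, 217.4]
orientation: [1.214, 1.57, 0.045]
wrist_force: [-0.3, -0.1, 0.1]
gripper_width: 85.3
```

>>> move_arm --rows '[{"xyz": [0, 0, 0], "roll": -1.15, "claw": 0}, {"xyz": [0, 0, 0], "roll": -2.3, "claw": 0}, {"xyz": [0, 0, 0], "roll": -3.45, "claw": 0}, {"xyz": [0, 0, 0], "roll": -4.6, "claw": 0}, {"xyz": [0, 0, 0], "roll": -5.75, "claw": 0}]'

```text
t: 2.35
tcp_pos: [465.7, -227.2, 217.3]
orientation: [-0.561, 1.571, -1.123]
wrist_force: [0.2, 0.1, 0.2]
gripper_width: 85.3
```

>>> move_arm --rows '[{"xyz": [0, 0, 0], "roll": -1.15, "claw": 0}, {"xyz": [0, 0, 0], "roll": -2.3, "claw": 0}, {"xyz": [0, 0, 0], "roll": -3.45, "claw": 0}, {"xyz": [0, 0, 0], "roll": -4.6, "claw": 0}, {"xyz": [0, 0, 0], "roll": -5.75, "claw": 0}]'

```text
t: 2.77
tcp_pos: [465.6, -227.4, 217.3]
orientation: [-0.897, 1.571, -0.857]
wrist_force: [-0.4, -0.3, 0.1]
gripper_width: 85.7
```

>>> move_arm --rows '[{"xyz": [0, 0, 0], "roll": -1.15, "claw": 0}, {"xyz": [0, 0, 0], "roll": -2.3, "claw": 0}, {"xyz": [0, 0, 0], "roll": -3.45, "claw": 0}, {"xyz": [0, 0, 0], "roll": -4.6, "claw": 0}, {"xyz": [0, 0, 0], "roll": -5.75, "claw": 0}]'

```text
t: 3.18
tcp_pos: [465.6, -227.4, 217.4]
orientation: [-1.677, 1.571, -1.034]
wrist_force: [0.3, 0.6, 0.1]
gripper_width: 85.1
```

>>> move_arm --rows '[{"xyz": [0, 0, 0], "roll": -1.15, "claw": 0}, {"xyz": [0, 0, 0], "roll": -2.3, "claw": 0}, {"xyz": [0, 0, 0], "roll": -3.45, "claw": 0}, {"xyz": [0, 0, 0], "roll": -4.6, "claw": 0}, {"xyz": [0, 0, 0], "roll": -5.75, "claw": 0}]'

```text
t: 3.6
tcp_pos: [465.6, -227.4, 217.4]
orientation: [-2.23, 1.571, -0.985]
wrist_force: [-0.3, -0.3, 0.3]
gripper_width: 85.8
```

>>> move_arm --rows '[{"xyz": [0, 0, 0], "roll": -1.15, "claw": 0}, {"xyz": [0, 0, 0], "roll": -2.3, "claw": 0}, {"xyz": [0, 0, 0], "roll": -3.6, "claw": 0}]'

```text
t: 3.85
tcp_pos: [465.6, -227.4, 217.4]
orientation: [-2.596, 1.571, -0.986]
wrist_force: [0.4, -0.5, 0.4]
gripper_width: 85.1
```

```bash
python3 - <<'E'
from h import *
rows([(573,-92,210,np.pi/2+.0965-.05)])
E
```

```text
t 3.85 tcp [ 465.6 -227.4  217.4] jaw deg 92.3 q6 -0.62 F [ 0.4 -0.5  0.4] w 85.1
[   7.3 -112.7  131. ] roll -0.07
```

>>> move_arm --rows '[{"xyz": [1, -25, 29], "roll": 0, "claw": 0}, {"xyz": [2, -50, 58], "roll": 0, "claw": 0}, {"xyz": [4, -75, 87], "roll": 0, "claw": 0}, {"xyz": [6, -100, 116], "roll": 0, "claw": 0}, {"xyz": [7, -113, 131], "roll": 0, "claw": 0}]'

```text
t: 4.27
tcp_pos: [576.1, -89.5, 210.0]
orientation: [-0.773, 1.569, 0.835]
wrist_force: [-0.1, -0.8, 0.0]
gripper_width: 85.2
```

```bash
python3 - <<'E'
from h import *
im=env.read_camera("wrist"); cv2.imwrite("pics/w1.png",im)
print(proj("wrist",(573,-92,132)))
for l,z in(("door_handle",132),("tension_roller",117),("tension_pivot",80)):
    for d in env.look_for("wrist",l)[:2]: print(l,d,at_z("wrist",d["pixel"],z))
rows([(573,-92,91,np.pi/2+.0965-.05)])
E
```

```text
(np.float64(214.27237210601106), np.float64(277.433126091535))
door_handle {'pixel': [229.7, 327.0], 'conf': 0.68} [582.16409335 -56.26830363 132.        ]
tension_roller {'pixel': [277.5, 310.9], 'conf': 0.9} [629.60410698 -65.91168274 117.        ]
tension_roller {'pixel': [229.3, 327.8], 'conf': 0.75} [585.87713214 -54.81968179 117.        ]
tension_pivot {'pixel': [279.1, 309.7], 'conf': 0.89} [650.33063975 -63.69145048  80.        ]
tension_pivot {'pixel': [337.4, 181.0], 'conf': 0.56} [ 722.46690733 -194.36424229   80.        ]
t 4.47 tcp [574.1 -92.5 210.1] jaw deg 92.0 q6 -0.3 F [ 0.3 -0.6  1.1] w 85.2
[119.1   1.    0.6] roll -0.11
```

View pics/w1.png

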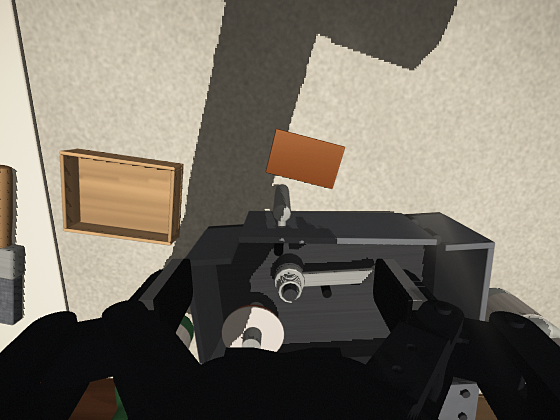

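```bash
python3 - <<'E'
from h import *
im=env.read_camera("wrist")
K,R,t=cam("wrist");print("cam",-R.T@t,"fwd",R[2])
for z in(47,132): print(z,proj("wrist",(573,-92,z)))
for l in((-34,-44),): print("pivot",proj("wrist",(*m2w(l),77)))
for l in((-90,140),(-90,-140)): print("corner",proj("wrist",(*m2w(l),100)))
cv2.imwrite("pics/w2.png",cv2.resize(im[120:320,170:420],None,fx=3,fy=3,interpolation=cv2.INTER_CUBIC))
E
```

```text
cam [505.00373272 -95.63601209 352.21206456] fwd [ 0.26784909  0.00751639 -0.96343156]
47 (np.float64(194.59573032414116), np.float64(284.3137082345181))
132 (np.float64(219.14792837194003), np.float64(284.794029377359))
pivot (np.float64(297.313897712139), np.float64(294.7251758800169))
corner (np.float64(243.68046990957384), np.float64(500.33747223169667))
corner (np.float64(262.0389562232825), np.float64(185.87484360855012))
```

View pics/w2.png

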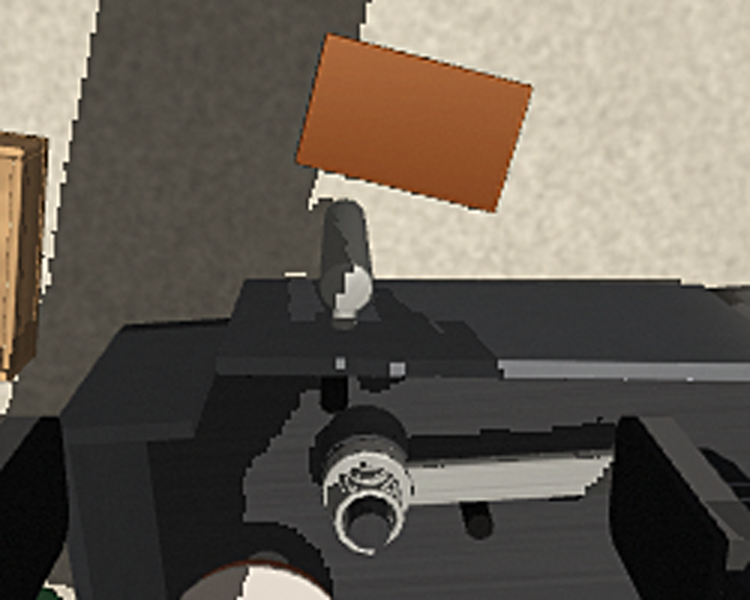

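Bar top seen at row 216, col 285 in the full image, against a predicted (219, 285), so the handle is about 2 mm nearer than estimated. The pivot also agrees. Descending.

>>> move_arm --rows '[{"xyz": [30, 3, 0.5], "roll": 0, "claw": 0}, {"xyz": [60, 3, 0.5], "roll": 0, "claw": 0}, {"xyz": [90, 3, 0.5], "roll": 0, "claw": 0}, {"xyz": [119, 3, 0.5], "roll": 0, "claw": 0}, {"xyz": [119, 3, 0.5], "roll": 0, "claw": 0}]'

```text
t: 4.93
tcp_pos: [565.7, -92.5, 85.8]
orientation: [1.308, 1.56, 2.91]
wrist_force: [-0.8, 0.2, -0.8]
gripper_width: 84.9
```

>>> move_arm --rows '[{"xyz": [0, 0, 0], "roll": 0, "claw": 1}, {"xyz": [0, 0, 0], "roll": 0, "claw": 1}, {"xyz": [0, 0, 0], "roll": 0, "claw": 1}, {"xyz": [0, 0, 0], "roll": 0, "claw": 1}, {"xyz": [0, 0, 0], "roll": 0, "claw": 1}]'

```text
t: 5.35
tcp_pos: [572.5, -92.7, 93.1]
orientation: [-1.909, 1.567, -0.305]
wrist_force: [0.0, -0.1, -0.6]
gripper_width: 25.5
```

>>> move_arm --rows '[{"xyz": [0, 0, 0], "roll": 0, "claw": 1}, {"xyz": [0, 0, 0], "roll": 0, "claw": 1}, {"xyz": [0, 0, 0], "roll": 0, "claw": 1}, {"xyz": [0, 0, 0], "roll": 0, "claw": 1}, {"xyz": [0, 0, 0], "roll": 0, "claw": 1}]'

```text
t: 5.77
tcp_pos: [572.7, -90.8, 92.8]
orientation: [-0.992, 1.566, 0.614]
wrist_force: [1.0, 5.3, 6.1]
gripper_width: 12.2
```

```bash
cat >> h.py <<'E'
def arc(center,dths,z=None):
    """rotate TCP about center (world xy) by dths (ccw+)"""
    p,R,s=pose(); v=p[:2]-center; out=[]
    a0=np.arctan2(R[1,2],R[0,2]); print("r",np.linalg.norm(v),"ang",np.arctan2(v[1],v[0]))
    for d in dths:
        c,n=np.cos(d),np.sin(d); q=center+np.array([c*v[0]-n*v[1],n*v[0]+c*v[1]]); out.append((*q,p[2] if z is None else z,a0+d))
    rows(out)
E
python3 - <<'E'
from h import *
for h in((-93,89),(-90,90)): print(m2w(h)); arc(m2w(h),[-.1,-.2,-.3,-.4,-.5])
E
```

```text
[601.1575072   48.57534867]
r 142.28459760399767 ang -1.7724212449103485
t 5.77 tcp [572.7 -90.8  92.8] jaw deg 92.0 q6 -0.3 F [1.  5.3 6.1] w 12.2
[-0.  13.6  4. ] roll 0.95
[-0.1 26.8  9.4] roll 1.91
[-0.1 39.4 16. ] roll 2.86
[-0.1 51.2 23.9] roll 3.82
[-0.2 62.2 32.9] roll 4.77
[604.04719937  49.85974705]
r 144.14465437170358 ang -1.7902788287800193
t 5.77 tcp [572.7 -90.8  92.8] jaw deg 92.0 q6 -0.3 F [1.  5.3 6.1] w 12.2
[-0.  13.7  4.3] roll 0.95
[-0.1 27.  10. ] roll 1.91
[-0.1 39.6 16.9] roll 2.86
[-0.1 51.5 25.1] roll 3.82
[-0.1 62.4 34.5] roll 4.77
```

>>> move_arm --rows '[{"xyz": [0, 13.6, 4.2], "roll": 0.95, "claw": 1}, {"xyz": [0, 27, 9.7], "roll": 1.9, "claw": 1}, {"xyz": [0, 39.5, 16.5], "roll": 2.85, "claw": 1}, {"xyz": [0, 51.3, 24.5], "roll": 3.8, "claw": 1}, {"xyz": [0, 62.3, 33.7], "roll": 4.75, "claw": 1}]'

```text
t: 6.18
tcp_pos: [510.4, -58.9, 92.9]
orientation: [-0.652, 1.563, 0.452]
wrist_force: [7.5, 7.8, 1.1]
gripper_width: 12.5
```

```bash
python3 - <<'E'
from h import *
arc(m2w((-91.5,89.5)),[-.1,-.2,-.3,-.4,-.5])
E
```

```text
r 142.10585263652058 ang -2.276870211992556
t 6.18 tcp [510.4 -58.9  92.9] jaw deg 63.2 q6 0.23 F [7.5 7.8 1.1] w 12.5
[-0.  13.6  4. ] roll 0.95
[-0.1 26.8  9.4] roll 1.91
[-0.1 39.3 16.1] roll 2.86
[-0.1 51.1 24. ] roll 3.82
[-0.1 62.1 33. ] roll 4.77
```

>>> move_arm --rows '[{"xyz": [0, 13.6, 4.2], "roll": 0.95, "claw": 1}, {"xyz": [0, 26.9, 9.6], "roll": 1.9, "claw": 1}, {"xyz": [0, 39.4, 16.3], "roll": 2.85, "claw": 1}, {"xyz": [0, 51.2, 24.2], "roll": 3.8, "claw": 1}, {"xyz": [0, 62.2, 33.3], "roll": 4.75, "claw": 1}]'

```text
t: 6.6
tcp_pos: [470.5, -1.9, 92.9]
orientation: [-0.419, 1.563, 0.187]
wrist_force: [8.3, 3.5, -3.2]
gripper_width: 12.7
```

```bash
python3 - <<'E'
from h import *
arc(m2w((-91.5,89.5)),[-.1,-.2,-.3,-.4,-.47])
E
```

```text
r 141.61629052988468 ang -2.7725273762790232
t 6.6 tcp [470.5  -1.9  92.9] jaw deg 34.7 q6 0.82 F [ 8.3  3.5 -3.2] w 12.7
[-0.  13.6  4. ] roll 0.95
[-0.  26.7  9.3] roll 1.91
[-0.  39.2 16. ] roll 2.86
[ 0.  51.  23.8] roll 3.82
[ 0.  58.7 30. ] roll 4.49
```

>>> move_arm --rows '[{"xyz": [0, 13.6, 4.1], "roll": 0.95, "claw": 1}, {"xyz": [0, 26.8, 9.5], "roll": 1.9, "claw": 1}, {"xyz": [0, 39.3, 16.2], "roll": 2.85, "claw": 1}, {"xyz": [0, 51.1, 24], "roll": 3.8, "claw": 1}, {"xyz": [0, 62, 33], "roll": 4.75, "claw": 1}]'

```text
t: 7.02
tcp_pos: [461.9, 67.4, 92.9]
orientation: [-0.136, 1.564, -0.028]
wrist_force: [6.7, 1.1, -1.7]
gripper_width: 12.6
```

>>> move_arm --rows '[{"xyz": [0, 0, 0], "roll": 0, "claw": 1}, {"xyz": [0, 0, 0], "roll": 0, "claw": 1}, {"xyz": [0, 0, 0], "roll": 0, "claw": 1}]'

```text
t: 7.27
tcp_pos: [461.9, 67.5, 92.8]
orientation: [-0.003, 1.564, 0.112]
wrist_force: [5.1, 3.0, 1.3]
gripper_width: 12.3
```

```bash
python3 - <<'E'
from h import *
arc(m2w((-91.5,89.5)),[-.1])
cv2.imwrite("pics/top1.png",cv2.resize(env.read_camera("top")[120:330,150:450],None,fx=2.6,fy=2.6,interpolation=cv2.INTER_CUBIC))
E
```

```text
r 141.8918547910811 ang 3.0125573945152375
t 7.27 tcp [461.9  67.5  92.8] jaw deg 6.5 q6 1.47 F [5.1 3.  1.3] w 12.3
[ 0.  13.6  4.1] roll 0.95
```

View pics/top1.png

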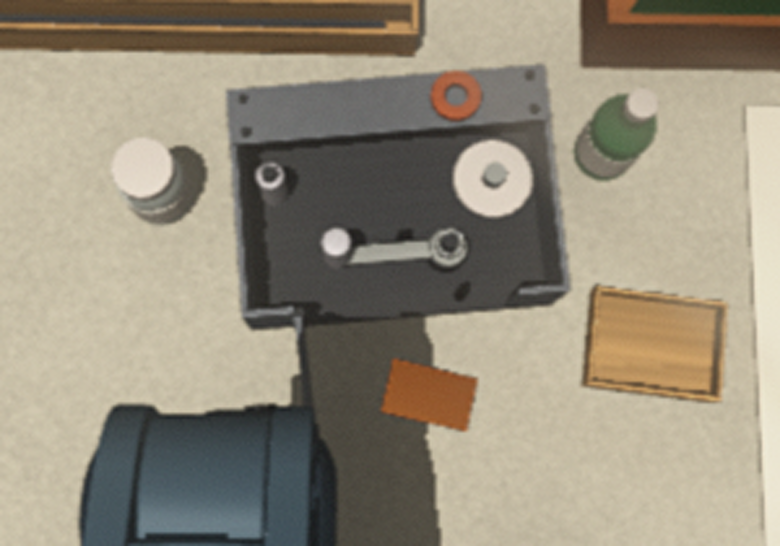

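The door is at about a right angle, and the tension arm (roller top at crop 337,243) is still at rest. The bystanders look unmoved. Releasing and rising.

>>> move_arm --rows '[{"xyz": [0, 0, 0], "roll": 0, "claw": 0.4}, {"xyz": [0, 0, 0], "roll": 0, "claw": 0.4}, {"xyz": [0, 0, 0], "roll": 0, "claw": 0.4}, {"xyz": [0, 0, 0], "roll": 0, "claw": 0.4}, {"xyz": [0, 0, 0], "roll": 0, "claw": 0.4}]'

```text
t: 7.73
tcp_pos: [458.1, 66.5, 91.1]
orientation: [-2.958, 1.57, -2.846]
wrist_force: [0.9, 0.3, -1.2]
gripper_width: 51.0
```

>>> move_arm --rows '[{"xyz": [-20, 0, 0], "roll": 0, "claw": 0.4}, {"xyz": [-50, 0, 0], "roll": 0, "claw": 0.4}, {"xyz": [-85, 0, 0], "roll": 0, "claw": 0.4}, {"xyz": [-115, 0, 0], "roll": 0, "claw": 0.4}, {"xyz": [-115, 0, 0], "roll": 0, "claw": 0.4}]'

```text
t: 8.15
tcp_pos: [462.1, 66.6, 212.2]
orientation: [-0.121, 1.561, -0.009]
wrist_force: [0.7, -0.5, -0.7]
gripper_width: 50.7
```

```bash
python3 - <<'E'
from h import *
rows([(664,20,205,.0965)])
E
```

```text
t 8.15 tcp [462.1  66.6 212.2] jaw deg 6.4 q6 1.47 F [ 0.7 -0.5 -0.7] w 50.7
[  9.2 -68.9 195.4] roll 0.15
```

>>> move_arm --rows '[{"xyz": [0, -12, 35], "roll": 0, "claw": 0.4}, {"xyz": [0, -24, 70], "roll": 0, "claw": 0.4}, {"xyz": [0, -37, 105], "roll": 0, "claw": 0.4}, {"xyz": [0, -49, 140], "roll": 0, "claw": 0.4}, {"xyz": [0, -60, 170], "roll": 0, "claw": 0.4}]'

```text
t: 8.57
tcp_pos: [635.9, 25.4, 205.4]
orientation: [-2.515, 1.57, -2.403]
wrist_force: [-0.1, -0.2, -0.1]
gripper_width: 51.0
```

>>> move_arm --rows '[{"xyz": [0, -9, 25], "roll": 0.1, "claw": 0.4}, {"xyz": [0, -9, 25], "roll": 0.1, "claw": 0.4}, {"xyz": [0, -9, 25], "roll": 0.1, "claw": 0.4}]'

```text
t: 8.82
tcp_pos: [660.4, 19.4, 204.3]
orientation: [2.996, 1.568, 3.097]
wrist_force: [-0.9, 0.5, -1.4]
gripper_width: 51.3
```

```bash
python3 - <<'E'
from h import *
im=env.read_camera("wrist")
print(proj("wrist",(664,20,117)),proj("wrist",(664,20,51)),proj("wrist",(*m2w((-34,-44)),77)))
print(env.look_for("wrist","tension_roller")[:2])
rows([(664,20,84,.0965)])
cv2.imwrite("pics/w3.png",im)
E
```

```text
(np.float64(215.0654655369846), np.float64(289.6976563643553)) (np.float64(196.19662014412484), np.float64(288.394489016154)) (np.float64(298.2421451039925), np.float64(287.06386641459574))
[{'pixel': [241.2, 288.6], 'conf': 0.86}]
t 8.92 tcp [659.   20.1 205.7] jaw deg 5.8 q6 1.4 F [-0.8  1.8  0.1] w 51.4
[121.7  -0.7   5.2] roll 0.05
```

View pics/w3.png

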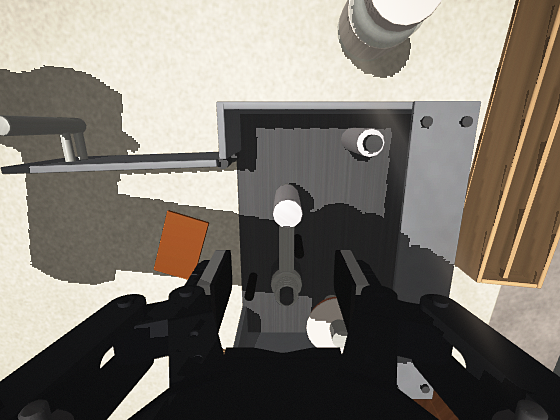

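Roller top is at (288, 213), about 2 px from the prediction. The fingers straddle the line, and the door is wide open at left. Descending and gripping.

>>> move_arm --rows '[{"xyz": [30, 1, 4.5], "roll": 0, "claw": 0.4}, {"xyz": [60, 1, 4.5], "roll": 0, "claw": 0.4}, {"xyz": [90, 1, 4.5], "roll": 0, "claw": 0.4}, {"xyz": [119, 1, 4.5], "roll": 0, "claw": 0.4}, {"xyz": [119, 1, 4.5], "roll": 0, "claw": 0.4}]'

```text
t: 9.33
tcp_pos: [658.1, 22.2, 81.3]
orientation: [2.981, 1.559, 3.084]
wrist_force: [-1.3, -0.2, -1.3]
gripper_width: 51.3
```

>>> move_arm --rows '[{"xyz": [0, 0, 0], "roll": 0, "claw": 1}, {"xyz": [0, 0, 0], "roll": 0, "claw": 1}, {"xyz": [0, 0, 0], "roll": 0, "claw": 1}, {"xyz": [0, 0, 0], "roll": 0, "claw": 1}, {"xyz": [0, 0, 0], "roll": 0, "claw": 1}]'

```text
t: 9.75
tcp_pos: [664.0, 21.5, 90.2]
orientation: [-0.347, 1.57, -0.245]
wrist_force: [-5.0, -0.9, 2.3]
gripper_width: 22.7
```

```bash
python3 - <<'E'
from h import *
for l in((-34,-44),(-34,-46)): arc(m2w(l),[.1,.2,.3,.4,.5])
E
```

```text
r 100.00291524760993 ang 1.6578299584867506
t 9.75 tcp [664.   21.5  90.2] jaw deg 5.8 q6 1.41 F [-5.  -0.9  2.3] w 22.7
[ -0.   -0.4 -10. ] roll -0.95
[ -0.   -1.7 -19.9] roll -1.91
[ -0.   -4.  -29.6] roll -2.86
[ -0.   -7.3 -39.1] roll -3.82
[ -0.  -11.5 -48.1] roll -4.77
r 102.00282739314957 ang 1.6580155656355222
t 9.75 tcp [664.   21.5  90.2] jaw deg 5.8 q6 1.41 F [-5.  -0.9  2.3] w 22.7
[ -0.   -0.4 -10.2] roll -0.95
[ -0.   -1.7 -20.3] roll -1.91
[ -0.   -4.1 -30.2] roll -2.86
[ -0.   -7.5 -39.8] roll -3.82
[ -0.  -11.8 -49.1] roll -4.77
```

Gripped, width 22.7 mm. The radius to the pivot comes to 100 mm, as expected. Swinging.

>>> move_arm --rows '[{"xyz": [0, -0.4, -10], "roll": -0.95, "claw": 1}, {"xyz": [0, -1.8, -20], "roll": -1.9, "claw": 1}, {"xyz": [0, -4, -29.7], "roll": -2.85, "claw": 1}, {"xyz": [0, -7.3, -39.2], "roll": -3.8, "claw": 1}, {"xyz": [0, -11.6, -48.3], "roll": -4.75, "claw": 1}]'

```text
t: 10.17
tcp_pos: [618.6, 5.5, 90.2]
orientation: [-0.368, 1.566, 0.236]
wrist_force: [0.3, 1.7, -1.3]
gripper_width: 22.1
```

```bash
python3 - <<'E'
from h import *
for l in((-34,-44),): arc(m2w(l),[.1,.2,.3,.4,.5])
E
```

```text
r 99.57207282925984 ang 2.1451835965052566
t 10.17 tcp [618.6   5.5  90.2] jaw deg 34.6 q6 0.87 F [ 0.3  1.7 -1.3] w 22.1
[ -0.   -0.2 -10. ] roll -0.95
[ -0.1  -1.4 -19.8] roll -1.91
[ -0.1  -3.6 -29.5] roll -2.86
[ -0.1  -6.7 -39. ] roll -3.82
[ -0.2 -10.8 -48.1] roll -4.77
```

>>> move_arm --rows '[{"xyz": [0, -0.4, -10], "roll": -0.95, "claw": 1}, {"xyz": [0, -1.7, -20], "roll": -1.9, "claw": 1}, {"xyz": [0, -3.9, -29.7], "roll": -2.85, "claw": 1}, {"xyz": [0, -7.1, -39.2], "roll": -3.8, "claw": 1}, {"xyz": [0, -11.4, -48.3], "roll": -4.75, "claw": 1}]'

```text
t: 10.58
tcp_pos: [585.1, -31.2, 90.2]
orientation: [-0.742, 1.566, 0.358]
wrist_force: [-0.5, 2.6, -1.3]
gripper_width: 22.3
```

```bash
python3 - <<'E'
from h import *
for l in((-34,-44),): arc(m2w(l),[.1,.2,.3,.4,.5])
E
```

```text
r 99.3529087523261 ang 2.6495885178899115
t 10.58 tcp [585.1 -31.2  90.2] jaw deg 63.1 q6 0.31 F [-0.5  2.6 -1.3] w 22.3
[-0.  -0.3 -9.9] roll -0.95
[ -0.1  -1.5 -19.8] roll -1.91
[ -0.1  -3.8 -29.5] roll -2.86
[ -0.1  -7.  -38.9] roll -3.82
[ -0.1 -11.1 -47.9] roll -4.77
```

>>> move_arm --rows '[{"xyz": [0, -0.4, -10], "roll": -0.95, "claw": 1}, {"xyz": [0, -1.7, -20], "roll": -1.9, "claw": 1}, {"xyz": [0, -3.8, -29.5], "roll": -2.85, "claw": 1}, {"xyz": [0, -7, -38.9], "roll": -3.8, "claw": 1}, {"xyz": [0, -9.2, -44], "roll": -4.3, "claw": 1}]'

```text
t: 11.0
tcp_pos: [573.3, -74.8, 90.2]
orientation: [-1.073, 1.566, 0.477]
wrist_force: [-0.4, 5.2, 0.1]
gripper_width: 22.3
```

```bash
python3 - <<'E'
from h import *
for l in((-34,-44),): arc(m2w(l),[.03,.06,.09])
E
```

```text
r 99.49421655909075 ang 3.108539387485963
t 11.0 tcp [573.3 -74.8  90.2] jaw deg 88.8 q6 -0.22 F [-0.4  5.2  0.1] w 22.3
[-0. -0. -3.] roll -0.29
[-0.  -0.1 -6. ] roll -0.57
[-0.  -0.3 -8.9] roll -0.86
```

>>> move_arm --rows '[{"xyz": [0, 0, -2], "roll": -0.2, "claw": 1}, {"xyz": [0, -0.1, -4], "roll": -0.4, "claw": 1}, {"xyz": [0, -0.1, -6], "roll": -0.6, "claw": 1}, {"xyz": [0, -0.1, -6], "roll": -0.6, "claw": 1}]'

```text
t: 11.33
tcp_pos: [573.2, -80.6, 90.1]
orientation: [-1.37, 1.567, 0.239]
wrist_force: [-2.5, 2.7, 5.1]
gripper_width: 22.2
```

>>> move_arm --rows '[{"xyz": [0, 0, -1], "roll": 0, "claw": 1}, {"xyz": [0, 0, -2], "roll": 0, "claw": 1}, {"xyz": [0, 0, -2], "roll": 0, "claw": 1}]'

```text
t: 11.58
tcp_pos: [573.2, -81.5, 90.1]
orientation: [-0.97, 1.567, 0.64]
wrist_force: [-3.4, 6.0, 6.2]
gripper_width: 22.4
```

>>> move_arm --rows '[{"xyz": [0, 0, -1], "roll": 0, "claw": 1}, {"xyz": [0, 0, -2], "roll": 0, "claw": 1}, {"xyz": [0, 0, -2], "roll": 0, "claw": 1}]'

```text
t: 11.83
tcp_pos: [573.2, -81.9, 90.1]
orientation: [-0.566, 1.564, 1.045]
wrist_force: [-3.4, 10.9, 6.2]
gripper_width: 22.1
```

>>> move_arm --rows '[{"xyz": [0, 0, -1], "roll": 0, "claw": 1}, {"xyz": [0, 0, -2], "roll": 0, "claw": 1}, {"xyz": [0, 0, -3], "roll": 0, "claw": 1}, {"xyz": [0, 0, -3], "roll": 0, "claw": 1}, {"xyz": [0, 0, -3], "roll": 0, "claw": 1}]'

```text
t: 12.25
tcp_pos: [573.3, -82.1, 90.1]
orientation: [-0.361, 1.559, 1.252]
wrist_force: [-3.0, 18.3, 8.5]
gripper_width: 21.8
```

```bash
python3 - <<'E'
from h import *
arc(m2w((-34,-44)),[.03])
a=cv2.resize(env.read_camera("top")[120:330,150:450],None,fx=2.6,fy=2.6,interpolation=cv2.INTER_CUBIC)
cv2.imwrite("pics/top2.png",a)
b=cv2.resize(env.read_camera("scene")[150:360,130:430],None,fx=2.6,fy=2.6,interpolation=cv2.INTER_CUBIC)
cv2.imwrite("pics/scene2.png",b)
E
```

```text
r 99.52740295458844 ang -3.101531349790338
t 12.25 tcp [573.3 -82.1  90.1] jaw deg 92.4 q6 -0.3 F [-3.  18.3  8.5] w 21.8
[-0. -0. -3.] roll -0.29
```

View pics/top2.png

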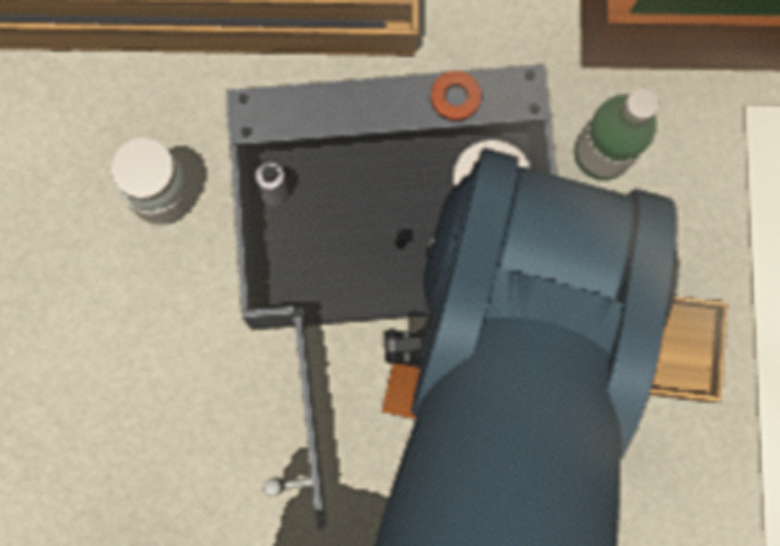

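View pics/scene2.png

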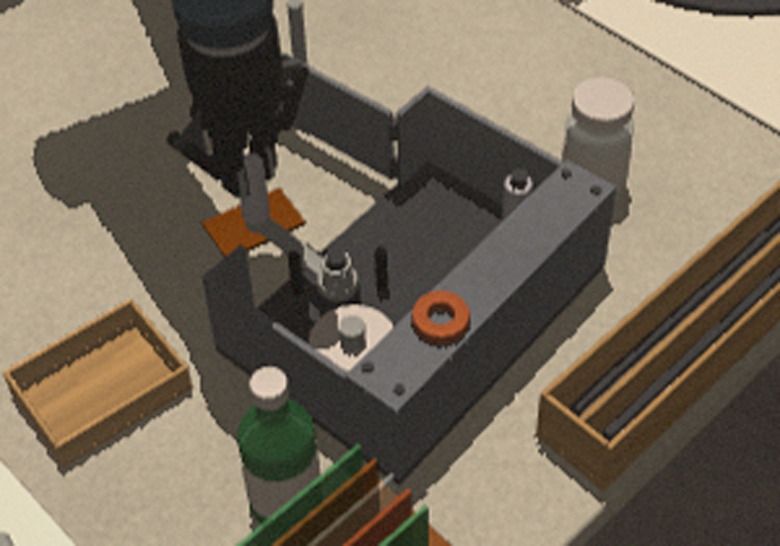

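The roller is in the fingers with the arm pointing out through the doorway. The door is wide open, its handle at crop (272,487), and the bystanders look unmoved. The last 3 mm of commanded push moved the tool 0.2 mm while the force rose to 18 N, so the arm is on its stop. I'll hold for a moment, then hand in.

>>> move_arm --rows '[{"xyz": [0, 0, 0], "roll": 0, "claw": 1}, {"xyz": [0, 0, 0], "roll": 0, "claw": 1}, {"xyz": [0, 0, 0], "roll": 0, "claw": 1}, {"xyz": [0, 0, 0], "roll": 0, "claw": 1}, {"xyz": [0, 0, 0], "roll": 0, "claw": 1}]'

```text
t: 12.77
tcp_pos: [573.2, -82.1, 90.1]
orientation: [-0.358, 1.56, 1.255]
wrist_force: [-3.7, 18.0, 8.5]
gripper_width: 22.3
```

```bash
python3 - <<'E'
from h import *
arc(m2w((-34,-44)),[.03]); s=env.sense()
if abs(s["tcp_pos"][1]+82)<1.5 and 19<s["gripper_width"]<25: print(env.hand_in())
E
```

```text
r 99.55444149253272 ang -3.1016450060941048
t 12.77 tcp [573.2 -82.1  90.1] jaw deg 92.4 q6 -0.3 F [-3.7 18.   8.5] w 22.3
[-0. -0. -3.] roll -0.29
the job is handed in; nothing more can be done
None
```

I swung the guard door open to about 1.55 rad by its handle and left it open. I then pinched the upright roller, swung the tension arm out to its stop, and handed the job in at t ≈ 12.8 s still holding it.

- **Tension arm:** the tool pose puts it at about 1.51 rad, within my calibration error of the 1.5 rad stop. In the last 0.5 s the tool did not move and the wrist force held steady at about 18 N towards the stop. The fingers stayed closed on the roller at about 22 mm, though it is 24 mm across. The handle also read about 2 mm under its size.
- **Door and loose things:** the last top and scene pictures show the door wide open. The jar, bottle and spare reel look unmoved. The robot arm partly hid the tray and offcut from above, but they look in place in both views. I judged all of this by eye and did not measure it.

No check failed. The network's first handle and roller pixels in the wide views and wrist picture were off by 30 mm or more, so I used positions picked by hand from the pictures and confirmed them close up.

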